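# Surface temperature check on the warming plate

## Task

First take the bottle off the warming plate and stand it upright on the table. Then lift the thermometer probe out of its stand and, holding it upright, touch its spring-loaded foot down inside the ring engraved on the plate, pressing lightly so that the tip is pushed in about half way and does not bottom out. Finish while still holding the probe steady there; do not let go, and leave the other things alone.

Things in the scene. Friction and masses are not known exactly. Their poses are not given: they have to be found in the camera images.
- bottle_center (a point): Centre of the brown screw-cap bottle with the black cap, half-way up: 42 mm in diameter, 90 mm high, so this point is 45 mm above its underside; straight sides from 5 to 50 mm above the underside. It stands upright on the plate, over the ring. About 80 g.
- mark (a point): Centre of the engraved ring, on the top face of the warming plate, 20 mm above the table. The ring is a dark line 26 mm in diameter (24 mm inside) with four short ticks outside. The plate is a fixed flat aluminium-topped slab, 110 (its x) x 150 (its y) x 20 mm; axes of this point are the plate's own, and the plate's centre lies at (-12, -30) mm from it in them. Apart from the bottle nothing is on the plate. The table between the plate, the stand and the robot is free.
- probe_grip (a point): Centre of the grey handle of the thermometer probe, which stands upright, foot down, in its stand. Handle: a rounded bar 26 mm (x) by 18 mm (y) by 84 mm tall (z up); this point is half-way up, 42 mm above the shoulder under the handle that rests on the stand's top, and 94 mm above the underside of the foot when the tip is out. Below the shoulder a steel stem 9 mm thick and 30 mm long, then the spring tip. About 80 g.
- probe_foot (a point): Centre of the flat underside of the probe's foot, a disc 8 mm in diameter at the lower end of the spring tip; it goes straight up into the stem when pressed.
- probe_tip (a joint): How far the spring tip is pushed in (m): 0 fully out, 0.010 bottomed. It takes 1 N to start moving, about 2.5 N half way (0.005) and 4 N at the bottom.
- stand: Fixed black block 64 x 64 mm, 60 mm high (foot flange 74 mm square), origin at the centre of its underside, with an upright 16 mm hole through its centre in which the probe's stem and tip hang; the probe must be raised straight up by more than 55 mm to come clear.
- tape_roll: Bystander: roll of paper tape lying flat, 54 mm across, 12 mm high; origin under its centre.
- eye_gel: Bystander: white tube lying down, 96 x 28 x 25 mm; origin under its centre.
- beaker: Bystander: small clear beaker, 47 mm across, 56 mm high; origin under its centre.
Not all that is in view belongs to the job. There is more than one size of the part that bears probe_grip; the job needs the middle-sized. There is more than one size of the part that bears mark; the job needs the larger.

How it is judged:
On the way, in this order (a step that is already met when the one before it is completed fails the run):
1. the bottle stands upright on the table, off the plate, let go (height (world z) of bottle_center below 0.052 m and angle between bottle_center's own z axis and vertical below 0.1 rad and contact force between the fingers and bottle below 0.1 N), for 0.2 s.
2. the probe is held clear above its stand (height (world z) of probe_foot above 0.062 m and contact force between the fingers and probe above 1 N), for 0.1 s.
At the end, for the whole second after the job is handed in: The gripper holds the probe still and within 8 degrees of upright, its foot on the plate wholly inside the ring (centre within 8 mm), the tip pushed in 2 to 8.5 mm with 1 to 5 N on the plate; the probe is out of its stand; the bottle stands upright on the table, untouched (all of step 1 and horizontal distance between probe_foot and mark below 0.008 m and angle between probe_grip's own z axis and vertical below 0.14 rad and contact force between probe and plate between 1 and 5 N and value of joint probe_tip between 0.002 and 0.0085 m and contact force between the fingers and probe above 1 N and contact force between probe and stand below 0.1 N and linear speed of probe below 0.02 m/s and contact force between each of the arm, probe and bottle below 0.1 N); the arm keeps its last pose, push and grip.
It fails at once if the probe is pushed hard onto the plate (over 15 N) (contact force between probe and plate above 15 N).
It fails at once if the bottle is knocked over (angle between bottle_center's own z axis and vertical above 0.6 rad).
It fails at once if a bystander is moved by more than 20 mm (distance of any of tape_roll, eye_gel, beaker from where it was at the start of the episode above 0.02 m).
It also fails if it takes over 58 s, if anything falls off the work surface, if the arm or the gripper's body presses on something with over 40 N, if the wrist force passes 120 N, or if a joint passes its speed limit or range.

## Robot

A 7-joint arm with a two-finger parallel gripper is mounted at the origin on a cart in front of the work surface, level with it; the furniture and walls round the work are solid. World frame = base frame: x ahead of the robot, y to its left, z up, the work surface at z = 0. Lengths are in m, angles in rad, forces in N, time in s.
With the tool pointing down it reaches from about 0.425 to 0.95 m from the base axis. Payload 16.7 kg.
Tool frame: the origin (TCP) lies at the very end of the fingers, on their centre line; the grasp point (between the pads) lies 19 mm behind it; z points along the fingers, y is the line along which they close (so a half turn about z gives the same grasp; the last joint's range is limited). The gripper opens to 94 mm and grips with 3 to 60 N. Pads are 16 mm wide; open, the fingers measure 119 mm over their backs; the gripper's body (75 mm by 177 mm) begins 78 mm behind the grasp point.
Start: joints at [-1.488, 0.426, 0.074, 1.606, -0.034, 1.111, -0.067], TCP at [0.155, 0.657, 0.205] pointing down, gripper open.
Joint ranges: [-2.85, 2.85], [-0.5, 2.14], [-1.23, 1.37], [0.21, 2.46], [-1.02, 4.16], [0.16, 2.05], [-2.73, 2.73]. Speed limits (rad/s): [1.89, 1.89, 2.39, 2.39, 3.01, 3.01, 3.01].

## Interface

Orientations are given as a unit quaternion [x, y, z, w].
In Python, from station import robot gives the robot as it stands.
- The arm moves only by the shell command python3 -m creep 'ROWS' [OPENING] [FORCE]. ROWS is JSON, a list of rows, each a list of 6 numbers: the shift along the tool's x, y, z in mm, then the turn, a rotation vector about the tool's x, y, z in rad. In form: [[x, y, z, ax, ay, az], ...]. A call has 1 to 8 rows; each row is the pose to reach, as a shift and turn from the pose commanded when the call began, along the tool's axes at that moment; what a row does not reach only later rows make up. A row lasts 1/12 s, in which the tool goes at most 41.7 mm and 7.16 degrees, less where a joint would pass 70% of its speed; a pose out of reach is approached as far as the arm can. A call with a gripper value outside its range is refused whole. OPENING is the opening in per cent of the stroke, from 0 (shut) to 100 (fully open), set as the call begins (- or left out, the last holds). The fingers move at their own pace and stop on an object; FORCE is the grip in N (left out, the last holds). Time passes only in rows, so rows that repeat a pose let the fingers close. It gives the time, the measured TCP pose, the force, the opening and the grip force at its end, in the units of the state.
- robot.get_obs(): the state, without advancing time (a new reading comes with each control period).
- robot.snapshot(name): name is "scene" or "top" or "wrist"; returns (picture, depth): 480x640x3 uint8, red, green, blue; 480x640 float32, m along the optical axis (not along the pixel's ray), 0 where there is no reading.
- robot.get_calibration(name): a dict with "vertical_fov" (degrees; the focal length in pixels is half the picture's height over the tangent of half this angle, whatever the lens; pixels are square), "cx", "cy" (the principal point, pixels), "distortion" ([k1, k2, p1, p2, k3] as OpenCV has them; the pictures are not rectified), "T" (4x4, takes a point from camera to world coordinates). Camera axes: x right, y down, z forward; pixel columns grow to the right and rows downward; lengths in m; the calibration is good to about 2 mm. A picture is of the moment at which its call begins: read the wrist's pose just before it. get_calibration takes no time and is no camera call; for the wrist camera it gives the pose at the moment of the call.
- robot.sign_off(): hands the job in; it is judged then, once.
Trained networks look in the newest picture that a camera, given by its name, has taken for a name from the list of things; names that differ only in an ending like _2 or _b are one class to them, and where a whole thing is asked for, a point or a joint stands for the part that bears it (a point fixed in the world has none). Each returns a list of dicts, best first, with "confidence" (0 to 1); they miss things now and then, are a little off and sometimes report something else, mostly with a low value. They report only what shows in the picture. A call takes as long as a camera call. They do not tell look-alikes from the thing itself.
- robot.outline_of(camera, label): "pixels" (480x640 bool, what is visible of it) and "box" ([left, top, width, height] in pixels, round what is visible of it).
- robot.spot_point(camera, label): "centre" ([column, row] in pixels: a listed point, or the origin of a listed thing).
The state is a dict: "clock": time; "joint_pos": joint angles; "qvel": joint speeds; "joint_torque": joint torques, N m; "position": TCP position; "eef_rot": TCP orientation; "contact_force": force on the tool from outside, world axes, zero at the start; "ft_torque": the same for the moment, N m; "opening": finger opening in m; "gripper_force": force on a finger pad.
Only numpy, scipy, OpenCV 4.12 (cv2) and the standard library are available. Lean on these libraries where they do the work, as an engineer would, in place of code of your own. Each camera call takes 0.05 s, during which the arm holds its last target. There are 200 camera calls.

## Working session

There is one attempt and no reset: what is moved stays moved. The work goes in short steps, Python scripts to look and compute and a shell command to move; the robot and the scene stay as the last step left them, time stands still between calls to the robot, and variables do not carry over. Pictures are saved under pics/ and viewed, at most 10 in all, crops included, and the job is handed in when it is done.

```bash
ls; mkdir -p pics
cat > h.py <<'E'
import numpy as np, cv2
from station import robot
def cal(c):
    k=robot.get_calibration(c); f=240/np.tan(np.radians(k["vertical_fov"])/2)
    K=np.array([[f,0,k["cx"]],[0,f,k["cy"]],[0,0,1]]); return K,np.array(k["distortion"],float),np.array(k["T"])
def ray(c,px,C=None):
    K,d,T=C or cal(c)
    p=cv2.undistortPoints(np.array([[px]],float),K,d)[0,0]
    return T[:3,3],T[:3,:3]@np.array([p[0],p[1],1.])
def onz(c,px,z,C=None):
    o,r=ray(c,px,C); return o+r*(z-o[2])/r[2]
def dep(c,px,D,C=None):
    o,r=ray(c,px,C); u,v=int(round(px[0])),int(round(px[1])); w=D[max(0,v-2):v+3,max(0,u-2):u+3]; w=w[w>0]
    return o+r*np.median(w) if len(w) else None
def proj(c,P,C=None):
    K,d,T=C or cal(c); Ti=np.linalg.inv(T)
    return cv2.projectPoints(np.array(P,float).reshape(-1,3),cv2.Rodrigues(Ti[:3,:3])[0],Ti[:3,3],K,d)[0][:,0]
def save(n,p): cv2.imwrite("pics/"+n,p[:,:,::-1])
E
python3 - <<'E'
from h import *
np.set_printoptions(precision=4,suppress=True)
o=robot.get_obs(); print(o["clock"],o["position"],o["eef_rot"],o["contact_force"],o["opening"])
for c in("scene","top"):
    p,D=robot.snapshot(c); save(c+"0.png",p); C=cal(c); print(c,C[2][:3,3])
    for l in("bottle_center","mark","probe_grip","stand","tape_roll","eye_gel","beaker"):
        for r in robot.spot_point(c,l)[:4]:
            z={"bottle_center":.045,"mark":.02,"probe_grip":.102}.get(l,0)
            print(l,r["confidence"],r["centre"],onz(c,r["centre"],z,C),dep(c,r["centre"],D,C))
E
```

```text
pics
0.0 [0.155  0.6565 0.2048] [ 0.1156  0.9933 -0.0006 -0.    ] [0.5379 0.245  0.0799] 0.09356315675329176
scene [0.3188 0.5245 0.6581]
bottle_center 0.63 [285.2, 326.1] [ 0.5339 -0.1183  0.045 ] [ 0.5206 -0.0786  0.0828]
mark 0.8 [284.8, 349.7] [ 0.5287 -0.096   0.02  ] [ 0.5214 -0.0746  0.042 ]
probe_grip 0.73 [298.4, 197.0] [ 0.5886 -0.3895  0.102 ] [ 0.5749 -0.3431  0.1302]
probe_grip 0.57 [365.9, 203.8] [ 0.4673 -0.3947  0.102 ] [ 0.4679 -0.3986  0.0996]
probe_grip 0.55 [320.9, 206.7] [ 0.5415 -0.3666  0.102 ] [ 0.5551 -0.421   0.0681]
tape_roll 0.67 [204.9, 286.3] [ 0.7115 -0.2289  0.    ] [ 0.7045 -0.2156  0.0116]
eye_gel 0.59 [243.2, 255.5] [ 0.6789 -0.3293  0.    ] [ 0.6723 -0.3135  0.0122]
beaker 0.56 [243.1, 256.7] [ 0.6778 -0.3258  0.    ] [ 0.6727 -0.3136  0.0094]
beaker 0.36 [299.2, 198.6] [ 0.6346 -0.5511  0.    ] [ 0.5736 -0.3432  0.1272]
top [ 0.3361 -0.2751  1.018 ]
bottle_center 0.68 [205.7, 261.6] [ 0.53   -0.0919  0.045 ] [ 0.5174 -0.1037  0.108 ]
mark 0.89 [213.0, 264.3] [ 0.5295 -0.0996  0.02  ] [ 0.5171 -0.1108  0.0842]
mark 0.65 [326.4, 372.6] [ 0.3378 -0.2799  0.02  ] [ 0.3378 -0.28    0.0144]
probe_grip 0.62 [366.6, 208.2] [ 0.5884 -0.3598  0.102 ] [ 0.5665 -0.3524  0.1818]
probe_grip 0.56 [401.2, 278.5] [ 0.4727 -0.4042  0.102 ] [ 0.4682 -0.4     0.1324]
probe_grip 0.55 [408.5, 229.5] [ 0.5496 -0.4229  0.102 ] [ 0.5547 -0.4265  0.0799]
stand 0.57 [395.4, 285.6] [ 0.4763 -0.4075  0.    ] [ 0.4678 -0.3995  0.0617]
tape_roll 0.79 [286.3, 159.3] [ 0.7169 -0.2326  0.    ] [ 0.7172 -0.2326 -0.0007]
eye_gel 0.59 [341.8, 172.7] [ 0.685  -0.3303  0.    ] [ 0.6788 -0.3294  0.018 ]
beaker 0.57 [471.0, 189.0] [ 0.6404 -0.5591  0.    ] [ 0.6398 -0.5586  0.002 ]
```

View pics/scene0.png

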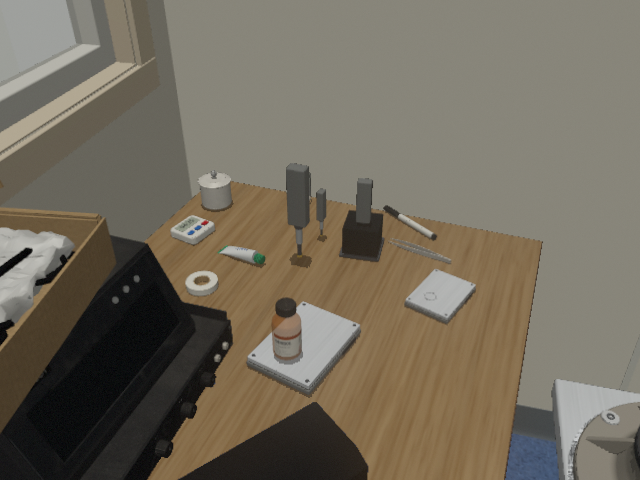

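View pics/top0.png

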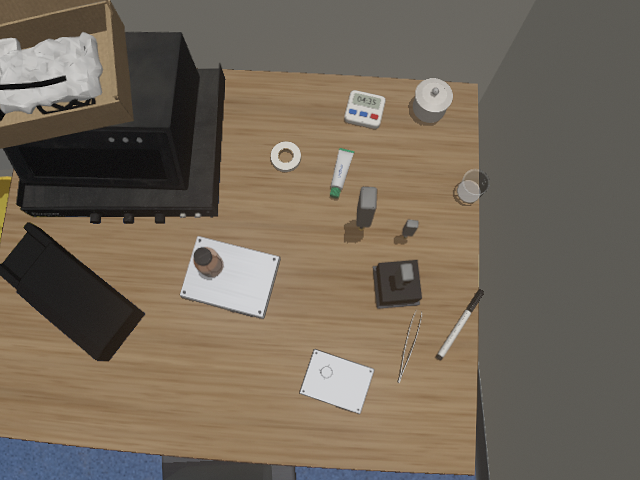

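The scene picture shows the large probe at (298,197), the small one at (321,205) and the middle one in the stand at (365,205). The plates in top are the larger, with the bottle, at (230,277) and a smaller one with a visible ring at (337,380). I choose the probe in the stand and the plate under the bottle. Next I'll take a crop and the geometry.

Run:
```python
from h import *
np.set_printoptions(precision=4,suppress=True)
p,D=robot.snapshot("top"); C=cal("top"); K,d,T=C
crop=cv2.resize(p[190:400,170:450],None,fx=2.8,fy=2.8,interpolation=cv2.INTER_CUBIC); save("crop.png",crop)
# world cloud
v,u=np.mgrid[:480,:640]; n=cv2.undistortPoints(np.stack([u.ravel(),v.ravel()],1).astype(float)[:,None],K,d)[:,0]
W=(np.c_[n,np.ones(len(n))]*D.ravel()[:,None])@T[:3,:3].T+T[:3,3]; W=W.reshape(480,640,3); np.save("W.npy",W)
for nm,px in dict(black1=(100,330),black2=(40,270),black3=(25,245),ovenfront=(120,215),oventop=(150,60),box=(110,100),large=(369,192),mid=(407,271),small=(412,224)).items(): print(nm,W[px[1],px[0]])
g=p.mean(2)
m=((g>150)&(abs(W[:,:,2]-.02)<.012)).astype(np.uint8); m[:, :170]=0;m[:230]=0; m[325:]=0;m[:,290:]=0
c=max(cv2.findContours(m,0,2)[0],key=cv2.contourArea)
P=np.array([onz("top",q[0],.02,C)[:2] for q in c])*1000
r=cv2.minAreaRect(P.astype(np.float32)); print("plate",r); print(cv2.boxPoints(r))
# handle top
z=W[:,:,2]; zoom=(z>.125)&(z<.16); zoom[:, :380]=0; zoom[:,430:]=0; zoom[:250]=0;zoom[300:]=0
q=W[zoom]; print("handle top",len(q),q.mean(0),np.median(q[:,2])); print(cv2.minAreaRect((q[:,:2]*1000).astype(np.float32)))
zb=(z>.09)&(z<.13); zb[:, :185]=0; zb[:,230:]=0; zb[:240]=0;zb[290:]=0
q=W[zb]; print("cap",len(q),q.mean(0),q.min(0),q.max(0))
o=[];
for cam,px in(("top",(205.7,261.6)),("scene",(285.2,326.1))): print(onz(cam,px,.065))
for cam,px in(("top",(401.2,278.5)),("scene",(365.9,203.8))): print(onz(cam,px,.102))
```

```text
black1 [0.4241 0.0793 0.0673]
black2 [0.5276 0.183  0.0706]
black3 [0.5823 0.2331 0.0288]
ovenfront [0.6286 0.0648 0.0156]
oventop [ 0.8207 -0.0382  0.1994]
box [0.7556 0.0211 0.2039]
large [ 0.5895 -0.3575  0.1857]
mid [ 0.4768 -0.4077  0.1457]
small [ 0.5591 -0.4301  0.0978]
plate ((508.6361083984375, -126.18811798095703), (145.24745178222656, 105.48826599121094), 71.84089660644531)
[[ 435.8853 -178.7567]
 [ 536.1196 -211.6329]
 [ 581.387   -73.6195]
 [ 481.1526  -40.7434]]
handle top 220 [ 0.4748 -0.4063  0.1418] 0.1430183524037334
((475.5149841308594, -407.59375), (26.342308044433594, 17.180551528930664), 2.919778347015381)
cap 270 [ 0.5258 -0.0992  0.1081] [ 0.5127 -0.1115  0.09  ] [ 0.5412 -0.0853  0.113 ]
[ 0.526  -0.0956  0.065 ]
[ 0.5269 -0.0973  0.065 ]
[ 0.4727 -0.4042  0.102 ]
[ 0.4673 -0.3947  0.102 ]
```

View pics/crop.png

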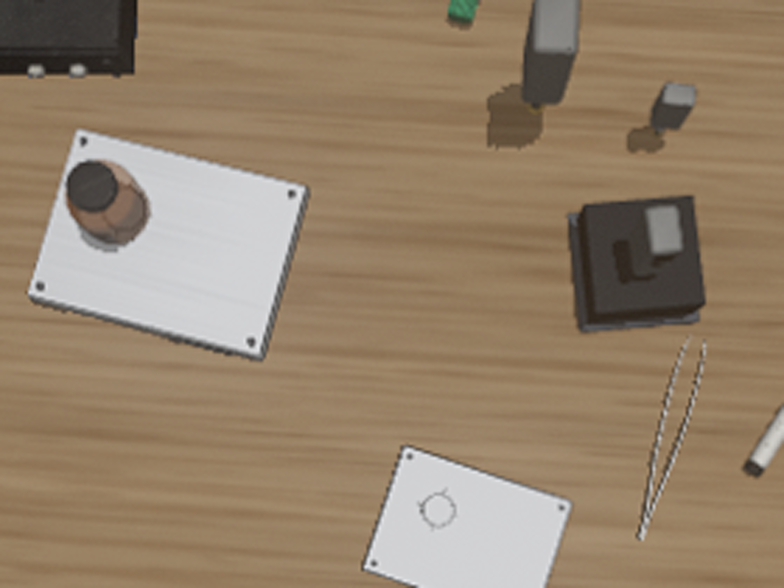

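The crop confirms it: the bottle is at crop (105,205) on the larger plate, and the mid-size probe stands in the black stand at crop (663,230). The computed mark (0.529,-0.101) agrees with the bottle position (0.526,-0.097). Now moving.

```bash
cat >> h.py <<'E'
from scipy.spatial.transform import Rotation as Ro
def Rdown(deg):
    a=np.radians(deg); y=np.array([np.cos(a),np.sin(a),0]); z=np.array([0,0,-1.]); return np.c_[np.cross(y,z),y,z]
def row(P,deg,frm=None):
    if frm is None: o=robot.get_obs(); frm=(np.array(o["position"]),Ro.from_quat(o["eef_rot"]).as_matrix())
    p,R=frm; print("row",np.round(R.T@(np.array(P)-p)*1000,1),np.round(Ro.from_matrix(R.T@Rdown(deg)).as_rotvec(),4)); return np.array(P),Rdown(deg)
E
python3 - <<'E'
from h import *
f=row((.33,.42,.22),25);f=row((.48,.15,.22),-30,f);f=row((.527,-.098,.2),-87,f)
E
```

```text
row [-224.7 -190.4  -14.5] [-1.000e-04  0.000e+00  9.026e-01]
row [-308.1   21.8    0. ] [0.     0.     0.9599]
row [-191.3  164.7   20. ] [0.     0.     0.9948]
```

```bash
R='[-225,-190,-15,0,0,0.9]'; python3 -m creep '[[-28,-24,-2,0,0,0.11],[-56,-48,-4,0,0,0.22],[-84,-71,-6,0,0,0.33],[-112,-95,-8,0,0,0.45],[-140,-119,-10,0,0,0.56],[-168,-142,-11,0,0,0.67],[-196,-166,-13,0,0,0.78],[-225,-190,-15,0,0,0.9]]'
```

```text
clock: 1.52
position: [0.331, 0.4188, 0.2207]
eef_rot: [0.538, 0.843, 0.0, -0.0]
contact_force: [1.7, 0.8, 0.4]
opening: 0.0941
gripper_force: 0.0
```

```bash
python3 -m creep '[[-39,3,0,0,0,0.12],[-77,5,0,0,0,0.24],[-116,8,0,0,0,0.36],[-154,11,0,0,0,0.48],[-193,14,0,0,0,0.6],[-231,16,0,0,0,0.72],[-270,19,0,0,0,0.84],[-308,22,0,0,0,0.96]]'
python3 -m creep '[[-24,21,2,0,0,0.12],[-48,41,5,0,0,0.25],[-72,62,7,0,0,0.37],[-96,82,10,0,0,0.5],[-120,103,12,0,0,0.62],[-144,124,15,0,0,0.75],[-167,144,17,0,0,0.87],[-191,165,20,0,0,0.99]]'
python3 - <<'E'
from h import *
p,D=robot.snapshot("wrist");save("w1.png",p)
C=cal("wrist"); row((.5265,-.098,.2),-87)
for l in("bottle_center",):
  for r in robot.spot_point("wrist",l): print(r,onz("wrist",r["centre"],.065,C),dep("wrist",r["centre"],D,C))
for c in("top","scene"):
    p,D=robot.snapshot(c)
    for r in robot.spot_point(c,"bottle_center")[:2]: print(c,r,onz(c,r["centre"],.065))
E
```

```text
clock: 2.18
position: [0.4818, 0.149, 0.2209]
eef_rot: [0.867, 0.499, 0.0, -0.0]
contact_force: [0.4, 0.3, -0.5]
opening: 0.0939
gripper_force: 0.0
clock: 2.85
position: [0.5295, -0.0982, 0.2008]
eef_rot: [1.0, 0.027, 0.0, -0.0]
contact_force: [0.5, 0.4, -0.2]
opening: 0.094
gripper_force: 0.0
row [-2.9 -6.1  0.7] [ 0.002  -0.0015 -0.0124]
{'centre': [318.3, 230.4], 'confidence': 0.81} [ 0.52383562 -0.10266005  0.065     ] [ 0.53617681 -0.10224064  0.11057684]
top {'centre': [207.2, 260.1], 'confidence': 0.74} [ 0.52832947 -0.09814881  0.065     ]
scene {'centre': [284.2, 328.0], 'confidence': 0.97} [ 0.52708657 -0.09319404  0.065     ]
```

View pics/w1.png

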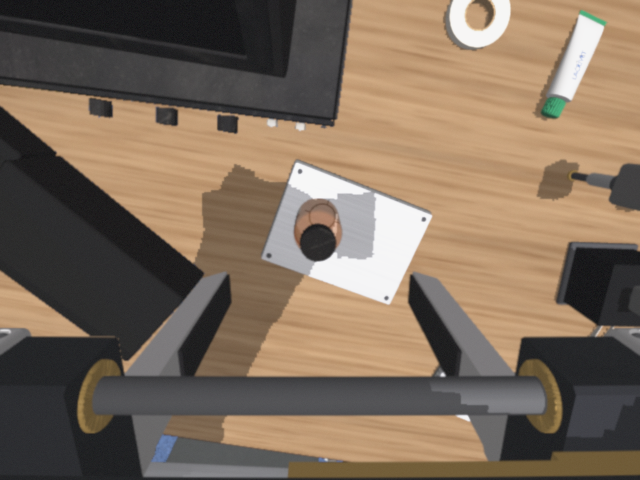

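The wrist view shows the bottle cap at (318,243) between the fingertips at (215,290) and (425,290). The plate is clear around it.

Run:
```python
from h import *
print(robot.get_obs()["position"]); row((.5265,-.098,.2),-87); print(onz("wrist",(318,243),.11), onz("wrist",(318,230),.065))
print(proj("wrist",robot.get_obs()["position"]))
W=np.load("W.npy");z=W[:,:,2];zb=(z>.105)&(z<.118); zb[:, :185]=0; zb[:,230:]=0; zb[:240]=0;zb[290:]=0
q=W[zb];print(q.mean(0),cv2.minEnclosingCircle((q[:,:2]*1000).astype(np.float32)))
```

```text
[ 0.52920505 -0.09607603  0.20043807]
row [-2.8  1.8  0.4] [-0.0004  0.0002  0.0094]
[ 0.52542784 -0.09431021  0.11      ] [ 0.52355066 -0.0942258   0.065     ]
[[321.00876118 286.92247398]]
[ 0.52624004 -0.09847733  0.1093382 ] ((526.9253540039062, -98.78337097167969), 14.32886028289795)
```

```bash
python3 -m creep '[[-3,0,25,0,0,0],[-3,1,55,0,0,0],[-3,1,90,0,0,0],[-3,1,125,0,0,0],[-3,1,150,0,0,0],[-3,1,162,0,0,0],[-3,1,162,0,0,0]]'
python3 -m creep '[[0,0,0,0,0,0],[0,0,0,0,0,0],[0,0,0,0,0,0],[0,0,0,0,0,0],[0,0,0,0,0,0],[0,0,0,0,0,0],[0,0,0,0,0,0],[0,0,0,0,0,0]]' 0 12
```

```text
clock: 3.73
position: [0.5251, -0.0971, 0.0368]
eef_rot: [1.0, 0.031, -0.002, -0.0]
contact_force: [-1.0, 0.6, 0.9]
opening: 0.094
gripper_force: 0.0
clock: 4.4
position: [0.5263, -0.0981, 0.0386]
eef_rot: [1.0, 0.03, 0.0, -0.0]
contact_force: [-0.3, 0.7, -0.2]
opening: 0.0443
gripper_force: 0.8
```

```bash
python3 -m creep '[[0,0,0,0,0,0],[0,0,0,0,0,0],[0,0,0,0,0,0],[0,0,-10,0,0,0],[0,0,-25,0,0,0],[0,0,-40,0,0,0],[0,0,-45,0,0,0],[0,0,-45,0,0,0]]'
python3 - <<'E'
from h import *
print(robot.get_obs()["position"]);row((.45,-.27,.082),-87)
E
```

```text
clock: 5.07
position: [0.527, -0.0982, 0.0848]
eef_rot: [1.0, 0.03, 0.001, -0.0]
contact_force: [0.2, -0.2, -0.4]
opening: 0.0414
gripper_force: 12.0
[ 0.52704603 -0.09817424  0.08477399]
row [-87.2 166.9   2.6] [-0.0001 -0.0021  0.0075]
```

```bash
python3 -m creep '[[-6,12,0,0,0,0],[-20,38,0,0,0,0],[-36,70,0,0,0,0],[-53,102,0,0,0,0],[-69,132,0,0,0,0],[-80,154,0,0,0,0],[-86,165,0,0,0,0],[-87,167,0,0,0,0]]'
python3 -m creep '[[0,0,15,0,0,0],[0,0,35,0,0,0],[0,0,52,0,0,0],[0,0,59,0,0,0],[0,0,62,0,0,0],[0,0,63,0,0,0],[0,0,63,0,0,0],[0,0,63,0,0,0]]'
```

```text
clock: 5.73
position: [0.447, -0.273, 0.083]
eef_rot: [1.0, 0.028, -0.001, 0.0]
contact_force: [-0.2, 0.1, -1.0]
opening: 0.0413
gripper_force: 12.0
clock: 6.4
position: [0.4498, -0.2702, 0.0211]
eef_rot: [1.0, 0.03, 0.0, 0.0]
contact_force: [-0.3, 1.0, -0.6]
opening: 0.0408
gripper_force: 12.0
```

```bash
python3 -m creep '[[0,0,1,0,0,0],[0,0,1,0,0,0],[0,0,2,0,0,0],[0,0,2,0,0,0]]'
python3 -m creep '[[0,0,1,0,0,0],[0,0,1,0,0,0],[0,0,1,0,0,0]]'
```

```text
clock: 6.73
position: [0.4496, -0.27, 0.0186]
eef_rot: [1.0, 0.03, 0.0, 0.0]
contact_force: [0.7, -0.1, 0.0]
opening: 0.0409
gripper_force: 12.0
clock: 6.98
position: [0.4499, -0.2699, 0.018]
eef_rot: [1.0, 0.03, 0.0, -0.0]
contact_force: [-1.2, 3.5, 10.9]
opening: 0.041
gripper_force: 12.0
```

Contact with the table. I'll release and rise.

```bash
python3 -m creep '[[0,0,-1,0,0,0],[0,0,-1,0,0,0],[0,0,-1,0,0,0],[0,0,-1,0,0,0],[0,0,-1,0,0,0],[0,0,-1,0,0,0],[0,0,-1,0,0,0],[0,0,-1,0,0,0]]' 75
python3 -m creep '[[0,0,-10,0,0,0],[0,0,-30,0,0,0],[0,0,-65,0,0,0],[0,0,-105,0,0,0],[0,0,-145,0,0,0],[0,0,-180,0,0,0],[0,0,-200,0,0,0],[0,0,-200,0,0,0]]' 100
python3 - <<'E'
from h import *
np.set_printoptions(precision=4,suppress=True)
print(robot.get_obs()["position"])
for c in("wrist","top","scene"):
    p,D=robot.snapshot(c);save(c+"2.png",p);C=cal(c)
    for l,z in(("bottle_center",.045),("mark",.02),("probe_grip",.102)):
        for r in robot.spot_point(c,l)[:4]: print(c,l,r["confidence"],r["centre"],onz(c,r["centre"],z,C),dep(c,r["centre"],D,C))
E
```

```text
clock: 7.65
position: [0.4494, -0.27, 0.0184]
eef_rot: [1.0, 0.03, -0.0, 0.0]
contact_force: [0.1, -0.2, -0.1]
opening: 0.0708
gripper_force: 0.0
clock: 8.32
position: [0.4508, -0.2712, 0.2229]
eef_rot: [1.0, 0.03, 0.003, 0.0]
contact_force: [0.4, 0.4, -0.4]
opening: 0.094
gripper_force: 0.0
[ 0.4508 -0.2712  0.2229]
wrist bottle_center 0.92 [318.2, 218.1] [ 0.4466 -0.2685  0.045 ] [ 0.4568 -0.2681  0.0887]
wrist bottle_center 0.26 [610.7, 41.9] [ 0.6217 -0.5175  0.045 ] [ 0.6262 -0.5296  0.0279]
wrist bottle_center 0.25 [481.2, 211.2] [ 0.4632 -0.429   0.045 ] [ 0.4764 -0.3963  0.116 ]
wrist mark 0.77 [151.5, 126.3] [ 0.5247 -0.0975  0.02  ] [ 0.5247 -0.0969  0.0187]
wrist mark 0.63 [317.8, 306.3] [ 0.3381 -0.2743  0.02  ] [ 0.3348 -0.2745  0.0134]
wrist probe_grip 0.78 [449.9, 67.1] [ 0.5818 -0.3598  0.102 ] [ 0.5712 -0.3406  0.1626]
wrist probe_grip 0.73 [511.5, 110.4] [ 0.5541 -0.4122  0.102 ] [ 0.5552 -0.4183  0.0897]
wrist probe_grip 0.67 [486.8, 212.1] [ 0.4733 -0.4075  0.102 ] [ 0.4779 -0.396   0.1261]
top mark 0.8 [322.4, 371.8] [ 0.3395 -0.2735  0.02  ] [ 0.3395 -0.2735  0.014 ]
top probe_grip 0.63 [404.4, 275.8] [ 0.4766 -0.4096  0.102 ] [ 0.4703 -0.4036  0.143 ]
top probe_grip 0.57 [410.4, 228.1] [ 0.5516 -0.4262  0.102 ] [ 0.5533 -0.4273  0.0949]
scene bottle_center 0.61 [357.6, 273.2] [ 0.4555 -0.2685  0.045 ] [ 0.4522 -0.2497  0.0595]
scene mark 0.97 [432.2, 294.4] [ 0.3329 -0.2743  0.02  ] [ 0.3331 -0.2839  0.0123]
scene mark 0.88 [284.4, 348.3] [ 0.5301 -0.0986  0.02  ] [ 0.5307 -0.1006  0.0179]
scene probe_grip 0.88 [320.3, 206.8] [ 0.5424 -0.366   0.102 ] [ 0.5563 -0.4211  0.0676]
scene probe_grip 0.7 [364.9, 200.2] [ 0.4712 -0.4064  0.102 ] [ 0.4699 -0.3981  0.107 ]
scene probe_grip 0.65 [299.6, 195.2] [ 0.5882 -0.3961  0.102 ] [ 0.5722 -0.3413  0.1351]
```

View pics/wrist2.png

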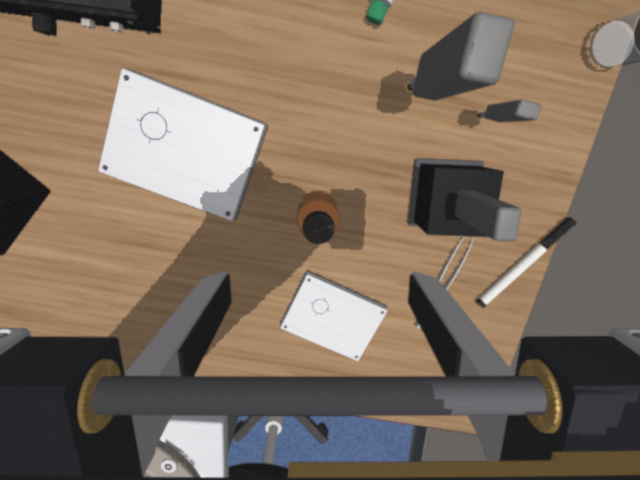

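The bottle stands upright on the table at (318,218). The ring is bare at (153,126), and the probe is in its stand at (487,212) with the handle top at (500,220).

Run:
```python
from h import *
np.set_printoptions(precision=4,suppress=True)
o=robot.get_obs();p=o["position"];R=Ro.from_quat(o["eef_rot"]).as_matrix()
print("cam in tool",R.T@(cal("wrist")[2][:3,3]-p), p)
row((.474,-.407,.20),-85);
# ring fits
for c,cen in(("wrist",(153,126)),("scene",(284,348))):
    g=cv2.imread(f"pics/{c}2.png",0); x,y=cen; s=4; w=26
    C=cal(c)
    # rectified patch on z=.02 plane, 0.25mm/px
    n=241; X,Y=np.meshgrid(np.arange(n),np.arange(n)); P=np.stack([.527+(X-120)*.00025,-.099+(Y-120)*.00025,np.full(X.shape,.02)],-1)
    m=proj(c,P.reshape(-1,3),C).astype(np.float32).reshape(n,n,2)
    t=cv2.remap(g,m[...,0],m[...,1],cv2.INTER_CUBIC); b=cv2.GaussianBlur(t,(0,0),2).astype(np.float32); b=cv2.GaussianBlur(b,(0,0),20)-b
    k=np.zeros((125,125),np.float32); cv2.circle(k,(62,62),51,1,6); k-=k.mean()
    r=cv2.matchTemplate(b,k,cv2.TM_CCORR); _,_,_,(a,e)=cv2.minMaxLoc(r); print(c,.527+(a+62-120)*.00025,-.099+(e+62-120)*.00025)
# handle top from top depth/wrist
pp,D=robot.snapshot("wrist");C=cal("wrist");K,d,T=C
v,u=np.mgrid[:480,:640]; nn=cv2.undistortPoints(np.stack([u.ravel(),v.ravel()],1).astype(float)[:,None],K,d)[:,0]
W=((np.c_[nn,np.ones(len(nn))]*D.ravel()[:,None])@T[:3,:3].T+T[:3,3])
s=(abs(W[:,2]-.143)<.006)&(abs(W[:,0]-.475)<.04)&(abs(W[:,1]+.405)<.04); q=W[s]; print(len(q),q.mean(0),cv2.minAreaRect((q[:,:2]*1000).astype(np.float32)))
```

```text
cam in tool [ 0.08   -0.0007 -0.1799] [ 0.4492 -0.2701  0.2182]
row [ 16.6 138.1  18.2] [ 0.0001  0.0007 -0.0278]
wrist 0.5235000000000001 -0.1005
scene 0.5265000000000001 -0.09875
998 [ 0.4744 -0.4044  0.1436] ((473.3619689941406, -405.90625), (26.308191299438477, 18.72003746032715), 1.8314002752304077)
```

```bash
python3 -m creep '[[2,15,0,0,0,0],[5,45,2,0,0,0],[9,80,8,0,0,0],[13,110,14,0,0,0],[16,130,18,0,0,0],[17,137,18,0,0,0],[17,137,18,0,0,0],[17,137,18,0,0,0]]'
python3 - <<'E'
from h import *
print(robot.get_obs()["position"]);row((.474,-.406,.083),-87.3)
E
```

```text
clock: 9.63
position: [0.4743, -0.4054, 0.2004]
eef_rot: [1.0, 0.03, -0.0, -0.0]
contact_force: [-0.1, 1.0, 0.0]
opening: 0.0942
gripper_force: 0.0
[ 0.47429049 -0.40535582  0.20037308]
row [ -0.3   0.7 117.4] [-0.0003  0.0006  0.0121]
```

```bash
python3 -m creep '[[0,0,25,0,0,0.01],[0,0,55,0,0,0.01],[0,1,85,0,0,0.01],[0,1,105,0,0,0.01],[0,1,115,0,0,0.01],[0,1,117,0,0,0.01],[0,1,117,0,0,0.01]]'
python3 -m creep '[[0,0,0,0,0,0],[0,0,0,0,0,0],[0,0,0,0,0,0],[0,0,0,0,0,0],[0,0,0,0,0,0],[0,0,0,0,0,0],[0,0,0,0,0,0],[0,0,0,0,0,0]]' 0 20
python3 -m creep '[[0,0,0,0,0,0],[0,0,0,0,0,0],[0,0,0,0,0,0],[0,0,0,0,0,0],[0,0,0,0,0,0],[0,0,0,0,0,0]]'
```

```text
clock: 10.22
position: [0.475, -0.4061, 0.0841]
eef_rot: [1.0, 0.025, 0.0, -0.0]
contact_force: [-0.9, -0.1, -0.6]
opening: 0.0942
gripper_force: 0.0
clock: 10.88
position: [0.4746, -0.4068, 0.0835]
eef_rot: [1.0, 0.025, -0.0, 0.0]
contact_force: [-0.2, 0.5, -0.2]
opening: 0.0444
gripper_force: 0.0
clock: 11.38
position: [0.4746, -0.4068, 0.0835]
eef_rot: [1.0, 0.025, -0.0, 0.0]
contact_force: [0.4, -0.2, -0.3]
opening: 0.0182
gripper_force: 20.0
```

```bash
python3 -m creep '[[0,0,-5,0,0,0],[0,0,-15,0,0,0],[0,0,-30,0,0,0],[0,0,-50,0,0,0],[0,0,-70,0,0,0],[0,0,-85,0,0,0],[0,0,-95,0,0,0],[0,0,-95,0,0,0]]'
python3 -m creep '[[0,0,0,0,0,0],[0,0,0,0,0,0],[0,0,0,0,0,0]]'
python3 - <<'E'
from h import *
np.set_printoptions(precision=4,suppress=True)
o=robot.get_obs();P=o["position"];print(P,o["contact_force"])
p,D=robot.snapshot("scene");save("scene3.png",p[120:300,240:460]);C=cal("scene")
print("expected foot",P-[0,0,.0755],proj("scene",P-[0,0,.0755],C),"grip",proj("scene",P+[0,0,.019],C))
for l in("probe_foot","probe_grip"):
    for r in robot.spot_point("scene",l)[:4]: print(l,r["confidence"],r["centre"],dep("scene",r["centre"],D,C))
row((.50,-.25,.179),-87); f=row((.526,-.099,.130),-87)
save("s3.png",cv2.resize(p[100:320,260:480],None,fx=2.7,fy=2.7,interpolation=cv2.INTER_CUBIC))
E
```

```text
clock: 12.05
position: [0.4754, -0.4076, 0.1814]
eef_rot: [1.0, 0.025, 0.002, 0.001]
contact_force: [-0.0, -0.0, -0.1]
opening: 0.0178
gripper_force: 20.0
clock: 12.3
position: [0.4743, -0.4064, 0.1777]
eef_rot: [1.0, 0.025, -0.001, -0.0]
contact_force: [-0.0, 1.5, -0.5]
opening: 0.0178
gripper_force: 20.0
[ 0.4743 -0.4064  0.1777] [-0.0124  1.5213 -0.4767]
expected foot [ 0.4743 -0.4064  0.1022] [[363.1859 199.9269]] grip [[365.2521 151.3923]]
probe_foot 0.58 [317.7, 238.4] [ 0.5606 -0.417  -0.0009]
probe_foot 0.5 [364.0, 199.3] [ 0.4726 -0.4043  0.1049]
probe_foot 0.49 [297.7, 254.2] [ 0.5815 -0.3512  0.0043]
probe_grip 0.68 [321.1, 209.5] [ 0.5549 -0.4216  0.0616]
probe_grip 0.66 [365.6, 152.2] [ 0.4701 -0.3849  0.2059]
probe_grip 0.6 [298.0, 193.6] [ 0.5753 -0.3428  0.137 ]
row [  33.4 -155.2   -1.1] [-0.0004  0.001  -0.0028]
row [  66.9 -304.7   47.9] [-0.0004  0.001  -0.0028]
```

View pics/s3.png

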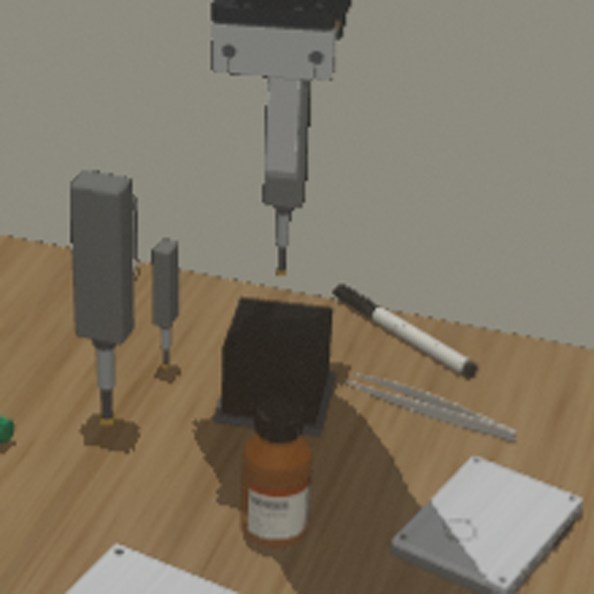

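The probe is held upright and clear, with its foot at crop (281,271), just where expected. I'll move it over the ring.

```bash
python3 -m creep '[[5,-10,0,0,0,0],[15,-32,0,0,0,0],[25,-60,0,0,0,0],[32,-92,0,0,0,0],[38,-125,0,0,0,0],[44,-157,0,0,0,0],[50,-187,0,0,0,0],[55,-215,0,0,0,0]]'
python3 -m creep '[[4,-28,3,0,0,0],[7,-52,12,0,0,0],[9,-72,25,0,0,0],[11,-85,38,0,0,0],[12,-90,46,0,0,0],[12,-91,48,0,0,0],[12,-91,48,0,0,0],[12,-91,48,0,0,0]]'
python3 - <<'E'
from h import *
np.set_printoptions(precision=4,suppress=True)
o=robot.get_obs();P=o["position"];print(P,o["contact_force"])
for c in("scene","wrist","top"):
    p,D=robot.snapshot(c);save(c+"4.png",p);C=cal(c)
    print(c,"expected foot",proj(c,P-[0,0,.0755],C))
    for l,z in(("probe_foot",P[2]-.0755),("mark",.02)):
        for r in robot.spot_point(c,l)[:3]: print(l,r["confidence"],r["centre"],onz(c,r["centre"],z,C))
p=cv2.imread("pics/scene4.png")[:,:,::-1]; save("s4.png",cv2.resize(p[240:400,200:380],None,fx=3.6,fy=3.6,interpolation=cv2.INTER_CUBIC))
E
```

```text
clock: 13.12
position: [0.519, -0.1865, 0.1783]
eef_rot: [1.0, 0.025, -0.0, -0.0]
contact_force: [0.2, -0.0, -0.9]
opening: 0.0181
gripper_force: 20.0
clock: 13.78
position: [0.5264, -0.0989, 0.1309]
eef_rot: [1.0, 0.024, 0.0, 0.0]
contact_force: [0.4, -0.2, -1.2]
opening: 0.0179
gripper_force: 20.0
[ 0.5264 -0.0989  0.1309] [ 0.3749 -0.2199 -1.2477]
scene expected foot [[286.0745 330.4282]]
probe_foot 0.59 [288.9, 332.3] [ 0.5214 -0.0962  0.0554]
probe_foot 0.45 [296.7, 253.5] [ 0.5631 -0.2842  0.0554]
probe_foot 0.34 [320.1, 239.3] [ 0.5351 -0.3348  0.0554]
mark 0.75 [428.9, 294.8] [ 0.338 -0.272  0.02 ]
mark 0.67 [285.5, 350.2] [ 0.5274 -0.0953  0.02  ]
wrist expected foot [[320.9921 244.4959]]
probe_foot 0.76 [621.7, 182.0] [ 0.5821 -0.3068  0.0554]
probe_foot 0.46 [319.0, 245.7] [ 0.5254 -0.0975  0.0554]
mark 0.95 [488.0, 423.9] [ 0.3408 -0.2704  0.02  ]
mark 0.78 [323.7, 234.4] [ 0.5241 -0.1014  0.02  ]
mark 0.15 [623.5, 49.0] [ 0.6743 -0.3118  0.02  ]
top expected foot [[208.7914 262.3269]]
mark 0.94 [323.9, 372.7] [ 0.3379 -0.2759  0.02  ]
mark 0.93 [213.2, 260.9] [ 0.5354 -0.1     0.02  ]
```

View pics/s4.png

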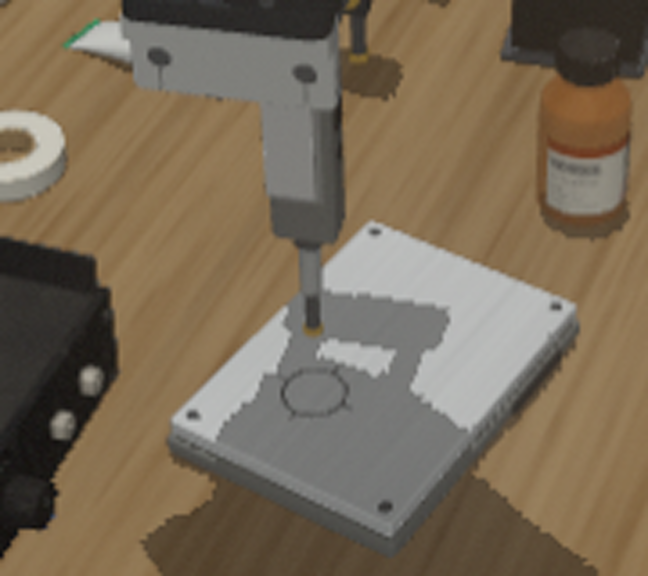

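The foot is at crop (313,330) and the ring centre at (314,391). I'll descend to about 5 mm above the plate and compare them there.

```bash
python3 -m creep '[[0,0,8,0,0,0],[0,0,17,0,0,0],[0,0,24,0,0,0],[0,0,28,0,0,0],[0,0,29,0,0,0],[0,0,29,0,0,0],[0,0,29,0,0,0]]'
python3 - <<'E'
from h import *
np.set_printoptions(precision=4,suppress=True)
o=robot.get_obs();P=o["position"];print(P,o["contact_force"])
I=[]
for c in("scene","wrist"):
    p,D=robot.snapshot(c);C=cal(c);f=proj(c,P-[0,0,.0755],C)[0];m=proj(c,[.5265,-.1,.02],C)[0]
    print(c,"foot",f,"mark",m)
    u,v=m.astype(int)-40; I.append(cv2.resize(p[v:v+80,u:u+80],(396,396),interpolation=cv2.INTER_CUBIC)); print(u,v,396/80)
save("s5.png",np.hstack(I))
E
```

```text
clock: 14.82
position: [0.5264, -0.098, 0.1015]
eef_rot: [1.0, 0.025, -0.0, 0.0]
contact_force: [-0.3, -0.1, -1.0]
opening: 0.0182
gripper_force: 20.0
[ 0.5264 -0.098   0.1015] [-0.2593 -0.1206 -1.0442]
scene foot [286.5619 346.0212] mark [287.0145 348.0534]
247 308 4.95
wrist foot [320.6749 244.3826] mark [323.4113 241.9324]
283 201 4.95
```

View pics/s5.png

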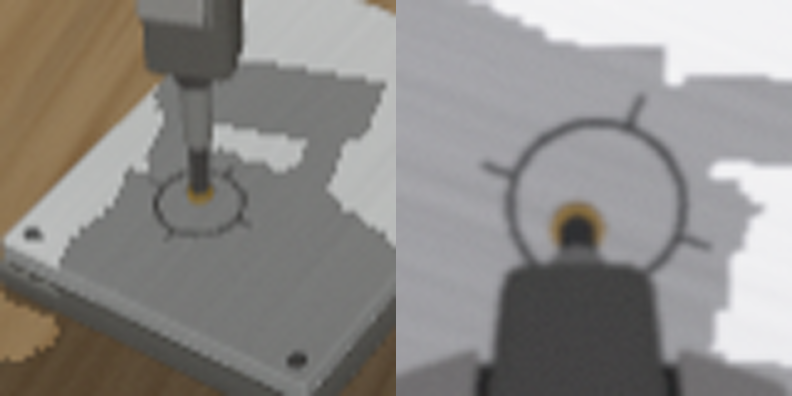

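The foot is about 2.2 mm too far in +y and 0.8 mm in -x. I'll correct that and touch down gently.

```bash
python3 -m creep '[[0.5,1,0,0,0,0],[0.8,2.2,0,0,0,0],[0.8,2.2,1,0,0,0],[0.8,2.2,2,0,0,0],[0.8,2.2,3,0,0,0],[0.8,2.2,4,0,0,0],[0.8,2.2,4,0,0,0],[0.8,2.2,4,0,0,0]]'
python3 -m creep '[[0,0,0.5,0,0,0],[0,0,1,0,0,0],[0,0,1.5,0,0,0],[0,0,2,0,0,0],[0,0,2.5,0,0,0],[0,0,3,0,0,0],[0,0,3,0,0,0],[0,0,3,0,0,0]]'
```

```text
clock: 15.58
position: [0.5272, -0.1, 0.0974]
eef_rot: [1.0, 0.025, -0.0, 0.0]
contact_force: [-0.5, 0.3, -0.6]
opening: 0.0178
gripper_force: 20.0
clock: 16.25
position: [0.5273, -0.1, 0.0945]
eef_rot: [1.0, 0.025, -0.0, 0.0]
contact_force: [-0.7, 0.8, 0.2]
opening: 0.0176
gripper_force: 20.0
```

```bash
python3 -m creep '[[0,0,0.5,0,0,0],[0,0,1,0,0,0],[0,0,1.5,0,0,0],[0,0,2,0,0,0],[0,0,2.5,0,0,0],[0,0,3,0,0,0],[0,0,3,0,0,0],[0,0,3,0,0,0]]'
python3 -m creep '[[0,0,0.5,0,0,0],[0,0,1,0,0,0],[0,0,1.3,0,0,0],[0,0,1.3,0,0,0],[0,0,1.3,0,0,0],[0,0,1.3,0,0,0],[0,0,1.3,0,0,0]]'
python3 - <<'E'
from h import *
np.set_printoptions(precision=4,suppress=True)
I=[];F=[]
for c in("scene","wrist"):
    p,D=robot.snapshot(c);C=cal(c);m=proj(c,[.5265,-.1,.02],C)[0];u,v=m.astype(int)-40; I.append(cv2.resize(p[v:v+80,u:u+80],(396,396),interpolation=cv2.INTER_CUBIC))
    for i in range(3): robot.snapshot(c); o=robot.get_obs(); F.append(o["contact_force"][2])
print(F,o["position"],o["clock"]); save("s6.png",np.hstack(I))
E
```

```text
clock: 16.92
position: [0.5273, -0.1, 0.0915]
eef_rot: [1.0, 0.025, -0.0, 0.0]
contact_force: [-0.5, 0.2, 1.1]
opening: 0.0176
gripper_force: 20.0
clock: 17.5
position: [0.5272, -0.1, 0.0902]
eef_rot: [1.0, 0.025, -0.0, 0.0]
contact_force: [-0.8, 0.5, 1.6]
opening: 0.0182
gripper_force: 20.0
[np.float64(1.433360665242606), np.float64(1.2495907446275658), np.float64(2.1931320781265438), np.float64(1.9354284278443568), np.float64(2.3362945353101754), np.float64(0.37257120127626475)] [ 0.5272 -0.1     0.0902] 17.9
```

View pics/s6.png

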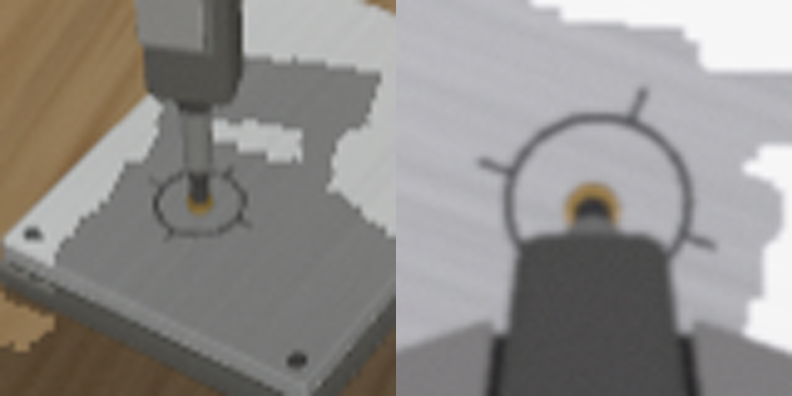

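The foot is centred in the ring in both views: scene crop (200,205), and wrist crop (593,207) against a ring centre of about (598,208). The net push is about 2.5 N (1.6 measured plus the probe's weight), so the tip is about half way in.

```bash
python3 -c "
from station import robot
print(robot.sign_off())"
```

```text
the job is handed in; nothing more can be done
None
```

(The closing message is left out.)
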